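Bring the terminal rest down to its second notch

TASK

The rest under the keypad terminal is propped too steep and has to stand on its second notch up from flat: take it by its grab bar, lift it on past its top notch until the pawl is thrown out, lower it right down flat so that the pawl sets itself again, then raise it to the second notch and leave it standing there on its pawl. Feel your way up to the rubber top stop and never strain it, and never force the board down against the pawl or let it drop. Leave the bottle, the beaker and the screwdriver where they are.

Things in the scene. Friction and masses are not known exactly. Their poses are not given: they have to be found in the camera images.
- tilt (a joint): Angle of the hinged board in rad: 0 lying flat on its rubber feet, growing as the bar end rises. The pawl keeps it from falling in six notches, at 0.140, 0.262, 0.384, 0.506, 0.628 and 0.750 (8 to 43 degrees, 7 apart; second notch up from flat: 0.262). It starts on the fourth. The pawl drops in as the board is raised past a notch's angle (within 0.01); let down, the board then settles on it.
- board: Hinged aluminium board 236 mm wide (y), 222 mm deep (x), with a grey keypad terminal 190 x 150 x 50 mm screwed on; about 1 kg, so 2 to 5.5 N at the bar carry it. Origin on the hinge axis at mid-width, 60 mm above the table, on the robot's side; y is the level hinge axis, x runs in the board's plane to the bar, z is normal to it on the terminal's side.
- bar (a point): Middle of the grab bar at the board's free edge, 266 mm from the hinge axis: round steel bar 12 mm thick along the board's y, 112 mm clear between its arms, 36 mm of free gap to the board. Pinch it from above, fingers on its two sides; it turns in the grip as the board tilts. 60 mm above the table when flat, 265 to 289 mm at the stop.
- pawl_pin (a point): Pivot of the steel pawl at the board's left edge (board +y), 128 mm from the hinge. Lifting runs free: the pawl clicks over the teeth (up to 2 N more at the bar). Past the top notch a ramp throws it out; it stays out while the board is lowered, until a cam, met at 0.15 rad, has turned it in again at about 0.035 (the board's weight is enough). If not thrown out, it catches in the top notch.
- clamp_track (a point): Middle of the arc where a clamp carries the release ramp and the rubber top stop; fixed on the quadrant, 128 mm from the hinge axis. Where the clamp is set is not known: the pin meets the stop somewhere from 0.88 to 1.04 rad of tilt, to be found by feel. The pawl is thrown out about 0.02 rad before the stop is touched. The stop then yields some 3 mm at the bar up to the strain limit.
- ratchet: Fixed steel quadrant with saw teeth (110 to 115 mm from the hinge axis), stop and cam, left of the board, up to 190 mm tall. Origin on the hinge axis, 136 mm from mid-width. Contact between board with pawl and quadrant must stay under 50 N. At rest: 12 N. Too much: 20 N more at the bar against the stop, 15 N down on the pawl, or a drop: never faster down than 2 rad/s.
- sample_bottle: Bystander: clear sample bottle, 42 mm thick and 95 mm tall, beside the rest. Origin at its underside.
- beaker: Bystander: white plastic cup, 68 mm wide and 85 mm tall, beside the rest. Origin at its underside.
- screwdriver: Bystander: screwdriver lying on the table beside the rest, about 200 mm long. Origin at its underside.

How it is judged (in metres and radians):
On the way, in this order (a step that is already met when the one before it is completed fails the run):
1. the board is lifted past its top notch (value of joint tilt above 0.82 rad), for 0.05 s.
2. the board lies down flat (value of joint tilt below 0.03 rad), for 0.2 s.
At the end, for the whole second after the job is handed in: The board stands still on its second notch up from flat (0.262 rad; between 0.245 and 0.285 rad) (value of joint tilt between 0.245 and 0.285 rad and velocity of joint tilt between -0.03 and 0.03 rad/s); the robot touches nothing.
It fails at once if the rest is strained: over 50 N between the board with its pawl and the quadrant with its stop (contact force between board and ratchet above 50 N).
It fails at once if the board is let drop: it swings down faster than 2 rad/s (velocity of joint tilt below -2 rad/s).
It fails at once if the sample bottle is shifted by more than 30 mm (distance of sample_bottle from where it was at the start of the episode above 0.03 m).
It fails at once if the beaker is shifted by more than 30 mm (distance of beaker from where it was at the start of the episode above 0.03 m).
It fails at once if the screwdriver is shifted by more than 30 mm (distance of screwdriver from where it was at the start of the episode above 0.03 m).
It also fails if it takes over 72 s, if anything falls off the work surface, if the arm or the gripper's body presses on something with over 40 N, if the wrist force passes 120 N, or if a joint passes its speed limit or range.

ROBOT

A 7-joint arm with a two-finger parallel gripper is mounted at the origin on the work surface. World frame = base frame: x ahead of the robot, y to its left, z up, the work surface at z = 0. Lengths are in m, angles in degrees, forces in N, time in s.
With the tool pointing down it reaches from about 0.425 to 0.925 m from the base axis. Payload 6.8 kg.
Tool frame: the origin (TCP) lies at the very end of the fingers, on their centre line; the grasp point (between the pads) lies robot.hold_point_z behind it (robot.hold_point_z is the distance from the TCP to the grasp point, in m); z points along the fingers, y is the line along which they close (so a half turn about z gives the same grasp; the last joint's range is limited). The gripper opens to 85 mm and grips with 20 to 120 N. Pads are 22 mm wide; open, the fingers measure 114 mm over their backs; the gripper's body (76 mm by 85 mm) begins 54 mm behind the grasp point. The pads swing forward as they close: fully open they stand 13 mm farther back than shut.
Start: joints at [-71.625, 27.33, 1.283, 89.118, -0.659, 63.558, -4.761], TCP at [0.281, 0.614, 0.231] pointing down, gripper open.
Joint ranges: [-169.35, 169.35], [-19.33, 120.38], [-80.79, 83.38], [13.8, 139.57], [-78.32, 258.32], [9.67, 109.79], [-169.56, 169.56]. Speed limits (degrees/s): [136.94, 136.94, 180, 180, 180, 180, 180].

INTERFACE

Orientations are given as a 3x3 rotation matrix whose columns are the frame's x, y, z axes.
In Python, from bench import robot gives the robot as it stands.
- The arm moves only by the shell command python3 -m jog 'ROWS' [FORCE]. ROWS is a JSON object whose one key "steps" holds a list of rows, each an object of numbers: "fingers": the opening, from -1 (shut) to 1 (fully open); "tx", "ty", "tz": the shift along the tool's x, y, z in mm; "rx", "ry", "rz": the turn, a rotation vector about the tool's x, y, z in units of 6 degrees (1.0 is 6 degrees). A call has 1 to 5 rows; each row shifts and turns the commanded pose from where the row before left it, along the tool's axes as they then stand; what a row does not reach is not made up. A row lasts 1/12 s, in which the tool goes at most 41.7 mm and 7.16 degrees, less where a joint would pass 70% of its speed; a pose out of reach is approached as far as the arm can. A call with a gripper value outside its range is refused whole. The fingers move at their own pace and stop on an object; FORCE is the grip in N (left out, the last holds). Time passes only in rows, so rows that do not move let the fingers close. It gives the time, the measured TCP pose, the force, the opening and the grip force at its end, in the units of the state.
- robot.state(): the state, without advancing time (a new reading comes with each control period).
- robot.grab_frame(name): name is "scene" or "top" or "wrist"; returns a dict with "frame" (480x640x3 uint8, red, green, blue), "K" (3x3 intrinsics, pixels), "k1" (the pictures are not rectified: a ray, as slopes to the right and down, at radius r is drawn at 1 + k1 r^2 times it, then the intrinsics apply), "R" (3x3) and "t" (3): a world point X has camera coordinates R X + t. Camera axes: x right, y down, z forward; pixel columns grow to the right and rows downward; lengths in m; the calibration is good to about 2 mm. A picture is of the moment at which its call begins. There is no depth.
- robot.finish_job(): hands the job in; it is judged then, once.
The state is a dict: "time": time; "joint_pos": joint angles; "qvel": joint speeds; "tau": joint torques, N m; "ee_pos": TCP position; "eef_rot": TCP orientation; "wrist_force": force on the tool from outside, world axes, zero at the start; "wrist_torque": the same for the moment, N m; "opening": opening from 0.0 (shut) to 1.0 (fully open); "grip_force": force on a finger pad.
Only numpy, scipy, OpenCV 4.12 (cv2) and the standard library are available. Lean on these libraries where they do the work, as an engineer would, in place of code of your own. Each camera call takes 0.05 s, during which the arm holds its last target. There are 200 camera calls.

## Working session

There is one attempt and no reset: what is moved stays moved. The work goes in short steps, Python scripts to look and compute and a shell command to move; the robot and the scene stay as the last step left them, time stands still between calls to the robot, and variables do not carry over. Pictures are saved under pics/ and viewed, at most 10 in all, crops included, and the job is handed in when it is done.

```bash
mkdir -p pics; ls
python3 - <<'E'
from bench import robot
import cv2,pickle
d={}
for n in("scene","top"):
    f=robot.grab_frame(n);d[n]=f
    cv2.imwrite(f"pics/{n}0.png",f["frame"][:,:,::-1])
    print(n,f["K"],f["k1"],f["R"],f["t"])
pickle.dump(d,open("f0.pkl","wb"))
print(robot.state(),robot.hold_point_z)
E
```

```text
pics
scene [[498.81827117   0.         323.23217587]
 [  0.         498.81827117 240.48700683]
 [  0.           0.           1.        ]] 0.013450572625957833 [[ 0.2874567   0.95769425 -0.01379723]
 [ 0.78851805 -0.24480573 -0.56418919]
 [-0.54369838  0.1513006  -0.82553025]] [-0.1495214  -0.34422577  1.52014033]
top [[458.04132069   0.         323.1648996 ]
 [  0.         458.04132069 240.20756623]
 [  0.           0.           1.        ]] -0.025899343980966258 [[-0.16223054 -0.98674584 -0.00372718]
 [-0.96555319  0.15952276 -0.20557123]
 [ 0.20344113 -0.02975114 -0.97863506]] [0.06173363 0.55861406 1.02336235]
{'time': 0.1, 'joint_pos': array([-71.62595975,  27.36984696,   1.28028932,  89.17245883,
        -0.65780965,  63.5590904 ,  -4.76178932]), 'qvel': array([-0.05054786, -0.10200065,  0.00726759, -0.11449536,  0.07906856,
        0.01392491,  0.03334263]), 'tau': array([ 4.36933376e-03, -5.97757924e+01,  1.61351234e+00, -2.81957048e+01,
        1.28405527e-02,  4.95578803e-03,  2.54916779e-05]), 'ee_pos': array([0.28043671, 0.61339499, 0.23043858]), 'eef_rot': array([[-9.09477769e-01,  4.15752186e-01, -5.55533119e-04],
       [ 4.15752534e-01,  9.09476467e-01, -1.54455561e-03],
       [-1.36908074e-04, -1.63570330e-03, -9.99998653e-01]]), 'wrist_force': array([-0.40194292,  0.59881473,  0.6307724 ]), 'wrist_torque': array([-0.04536602,  0.03308213, -0.00108364]), 'grip_force': 0.0, 'opening': 0.9992020069582834} 0.0187
```

View pics/scene0.png

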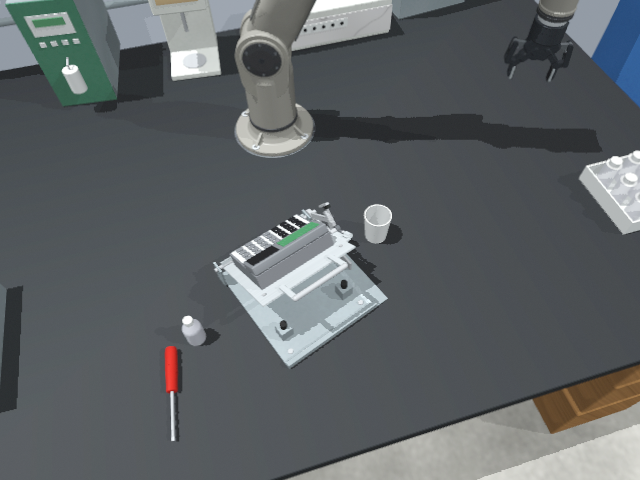

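View pics/top0.png

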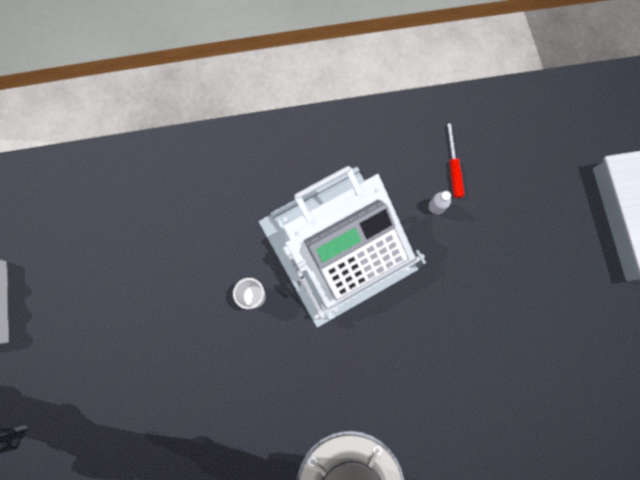

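The scene view shows the rest, with the bar running from about (290,292) to (345,262). The beaker is at (377,225), the bottle at (194,331) and the screwdriver at (172,390). In the top view the bar runs (297,198)–(352,170) and the hinge ends are near (320,318) and (422,258). I'll zoom both for accurate triangulation.

Run:
```python
import pickle,cv2,numpy as np
d=pickle.load(open("f0.pkl","rb"))
a=d["scene"]["frame"][195:345,210:390];b=d["top"]["frame"][155:335,250:430]
a=cv2.resize(a,None,fx=4,fy=4,interpolation=cv2.INTER_CUBIC)
b=cv2.resize(b,None,fx=3.333,fy=3.333,interpolation=cv2.INTER_CUBIC)
cv2.imwrite("pics/a1.png",a[:,:,::-1]);cv2.imwrite("pics/b1.png",b[:,:,::-1])
```

```text
(no output)
```

View pics/a1.png

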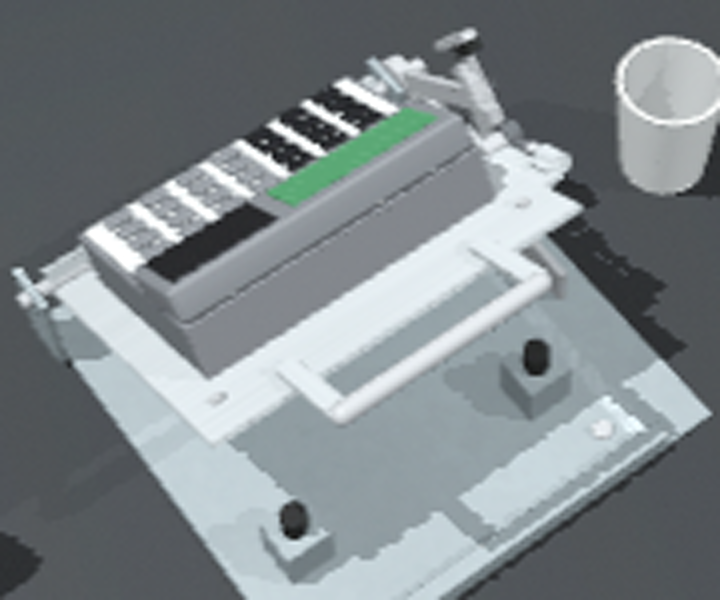

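View pics/b1.png

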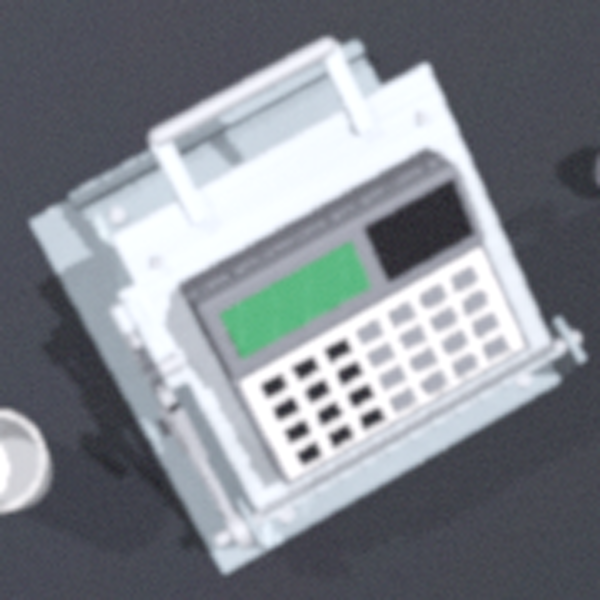

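The zooms show the bar ends clearly: scene (295,298) and (346,265), top (349,169) and (296.5,196.4). The hinge's right end is at scene (217,266) and top (421,257).

```bash
cat > h.py <<'E'
import numpy as np
def ray(f,u,v):
    K=f["K"];p=np.array([(u-K[0,2])/K[0,0],(v-K[1,2])/K[1,1]]);q=p.copy()
    for _ in range(20): q=p/(1+f["k1"]*(q@q))
    R=np.array(f["R"]);return -R.T@f["t"], R.T@np.r_[q,1]
def tri(obs):
    A=np.zeros((3,3));b=np.zeros(3)
    for f,u,v in obs:
        c,d=ray(f,u,v);d=d/np.linalg.norm(d);P=np.eye(3)-np.outer(d,d);A+=P;b+=P@c
    X=np.linalg.solve(A,b);return X
def onz(f,u,v,z):
    c,d=ray(f,u,v);return c+d*(z-c[2])/d[2]
E
python3 - <<'E'
import pickle,numpy as np
from h import *
d=pickle.load(open("f0.pkl","rb"));s=d["scene"];t=d["top"]
r=tri([(s,295,298),(t,349,168.8)]);l=tri([(s,346.3,265),(t,296.5,196.4)]);h=tri([(s,217,266),(t,421,257)])
print(r,l,np.linalg.norm(l-r),h)
r2=onz(t,349,168.8,.189);l2=onz(t,296.5,196.4,.189);r3=onz(s,295,298,.189);l3=onz(s,346.3,265,.189);print(r2,l2,r3,l3)
y=(l-r);y[2]=0;y/=np.linalg.norm(y);x=np.cross(y,[0,0,1]);m=(l+r)/2;print("yaw",np.degrees(np.arctan2(x[1],x[0])),"mid",m)
for a in(0,.262,.506,1.0):
  p=m+x*.266*(np.cos(a)-np.cos(.506));p[2]=.06+.266*np.sin(a);print(a,p,np.hypot(*p[:2]))
print("hinge",m-x*.266*np.cos(.506))
for n,u,v in(("bottle",442,205),("beaker",248,295),("sd tip",449,125)):print(n,onz(t,u,v,.03))
from bench import robot
R=robot.state()["eef_rot"];print("tool x yaw",np.degrees(np.arctan2(R[1,0],R[0,0])),"tool y yaw",np.degrees(np.arctan2(R[1,1],R[0,1])))
print((m-robot.state()["ee_pos"])@R*1000)
E
```

```text
[ 0.68050947 -0.10484788  0.18592252] [0.63793975 0.01547674 0.18546721] 0.12763386332232265 [ 0.48305268 -0.24722647  0.06673839]
[ 0.67911297 -0.10584491  0.189     ] [0.63652772 0.01429409 0.189     ] [ 0.68245202 -0.10374024  0.189     ] [0.64017486 0.01587356 0.189     ]
yaw 19.483299070843742 mid [ 0.65922461 -0.04468557  0.18569487]
0 [ 0.69064835 -0.03356815  0.06      ] 0.6914636425459422
0.262 [ 0.6820906  -0.0365958   0.12889741] 0.6830716194997788
0.506 [ 0.65922461 -0.04468557  0.18892551] 0.6607373805873235
1.0 [ 0.57537065 -0.07435231  0.28383128] 0.5801548499273156
hinge [ 0.43987985 -0.12228768  0.18569487]
bottle [ 0.60684429 -0.33431221  0.03      ]
beaker [0.46523901 0.16637786 0.03      ]
sd tip [ 0.81252575 -0.39838906  0.03      ]
tool x yaw 155.433283668713 tool y yaw 65.43327083782223
[-618.09170754 -440.95369975   45.54966264]
```

```bash
python3 -m jog '{"steps":[{"tz":-40,"fingers":-0.3},{"tz":-40},{"tz":-40},{"tx":-20,"ty":-14},{"tx":-32,"ty":-22}]}' 60
for i in 1 2 3; do python3 -m jog '{"steps":[{"tx":-32,"ty":-22},{"tx":-32,"ty":-22},{"tx":-32,"ty":-22},{"tx":-32,"ty":-22},{"tx":-32,"ty":-22}]}' | tail -c 400; done
python3 -m jog '{"steps":[{"tx":-32,"ty":-22},{"tx":-32,"ty":-22},{"rz":1},{"rz":1},{"rz":1}]}'
python3 -m jog '{"steps":[{"rz":1},{"rz":1},{"rz":1},{"rz":1},{"rz":0.66}]}'
python3 -m jog '{"steps":[{"tx":0},{"tx":0}]}'
cat >> h.py <<'E'
M=np.array([.65922,-.04469]);YAW=np.radians(19.48);BX=np.array([np.cos(YAW),np.sin(YAW)])
H=M-BX*.266*np.cos(.506)
def bar(a): return np.r_[H+BX*.266*np.cos(a),.06+.266*np.sin(a)]
def go(a,dz=0):  # tool-axis mm shift to put grasp point at bar(a)
    from bench import robot
    s=robot.state();R=s["eef_rot"];p=s["ee_pos"]-.0187*R[:,2]*(-1)*(-1)
    print(round(s["time"],2),"grasp",p.round(4),"shift mm",((bar(a)+[0,0,dz]-p)@R*1000).round(1),"tool y yaw",np.degrees(np.arctan2(R[1,1],R[0,1])).round(2),"f",s["wrist_force"].round(2),"open",round(s["opening"],3),"grip",round(s["grip_force"],1),"r",(np.linalg.norm((p[:2]-H)@BX)).round(4))
    v=np.r_[(p[:2]-H)@BX,p[2]-.06];print("tilt est",np.arctan2(v[1],v[0]).round(4),"rad",np.linalg.norm(v).round(4), "tau",s["tau"].round(1), "tilt z",R[:,2].round(4))
E
python3 -c "
from h import *
go(.506)
from bench import robot
import cv2;f=robot.grab_frame('wrist');cv2.imwrite('pics/w1.png',f['frame'][:,:,::-1])"
```

```text
0.1 grasp [0.2804 0.6134 0.2491] shift mm [-618.1 -441.    61. ] tool y yaw 65.43 f [-0.4   0.6   0.63] open 0.999 grip 0.0 r 0.095
tilt est 1.1051 rad 0.2117 tau [  0.  -59.8   1.6 -28.2   0.    0.    0. ] tilt z [-6.0e-04 -1.5e-03 -1.0e+00]invalid input at $.steps[0]: expected keys fingers, tx, ty, tz, rx, ry, rz
invalid input at $.steps[0]: expected keys fingers, tx, ty, tz, rx, ry, rz
invalid input at $.steps[0]: expected keys fingers, tx, ty, tz, rx, ry, rz
invalid input at $.steps[0]: expected keys fingers, tx, ty, tz, rx, ry, rz
invalid input at $.steps[0]: expected keys fingers, tx, ty, tz, rx, ry, rz
invalid input at $.steps[0]: expected keys fingers, tx, ty, tz, rx, ry, rz
invalid input at $.steps[0]: expected keys fingers, tx, ty, tz, rx, ry, rz
```

View pics/w1.png

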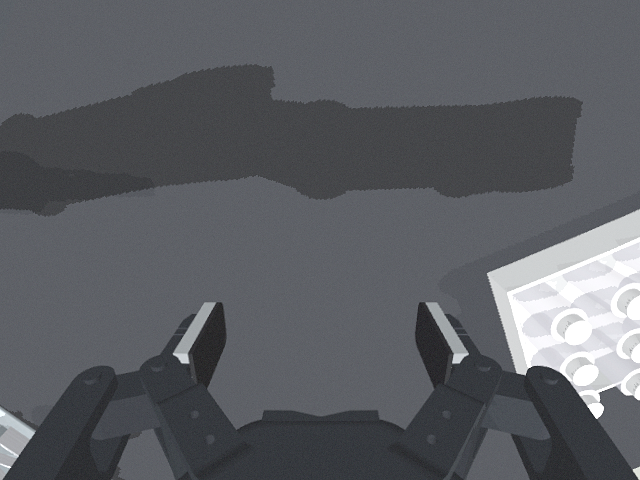

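The wrist view shows only the open fingers around (200,335) and (440,335): the arm did not move, because every row must carry all seven keys. Resending in full.

```bash
python3 -m jog '{"steps":[{"fingers":-0.3,"tx":0,"ty":0,"tz":-40,"rx":0,"ry":0,"rz":0},{"fingers":-0.3,"tx":0,"ty":0,"tz":-40,"rx":0,"ry":0,"rz":0},{"fingers":-0.3,"tx":0,"ty":0,"tz":-40,"rx":0,"ry":0,"rz":0},{"fingers":-0.3,"tx":-20,"ty":-14,"tz":0,"rx":0,"ry":0,"rz":0},{"fingers":-0.3,"tx":-32,"ty":-22,"tz":0,"rx":0,"ry":0,"rz":0}]}' 60
for i in 1 2 3; do python3 -m jog '{"steps":[{"fingers":-0.3,"tx":-32,"ty":-22,"tz":0,"rx":0,"ry":0,"rz":0},{"fingers":-0.3,"tx":-32,"ty":-22,"tz":0,"rx":0,"ry":0,"rz":0},{"fingers":-0.3,"tx":-32,"ty":-22,"tz":0,"rx":0,"ry":0,"rz":0},{"fingers":-0.3,"tx":-32,"ty":-22,"tz":0,"rx":0,"ry":0,"rz":0},{"fingers":-0.3,"tx":-32,"ty":-22,"tz":0,"rx":0,"ry":0,"rz":0}]}' >/dev/null; done
python3 -m jog '{"steps":[{"fingers":-0.3,"tx":-32,"ty":-22,"tz":0,"rx":0,"ry":0,"rz":0},{"fingers":-0.3,"tx":-32,"ty":-22,"tz":0,"rx":0,"ry":0,"rz":0},{"fingers":-0.3,"tx":0,"ty":0,"tz":0,"rx":0,"ry":0,"rz":1},{"fingers":-0.3,"tx":0,"ty":0,"tz":0,"rx":0,"ry":0,"rz":1},{"fingers":-0.3,"tx":0,"ty":0,"tz":0,"rx":0,"ry":0,"rz":1}]}'
python3 -m jog '{"steps":[{"fingers":-0.3,"tx":0,"ty":0,"tz":0,"rx":0,"ry":0,"rz":1},{"fingers":-0.3,"tx":0,"ty":0,"tz":0,"rx":0,"ry":0,"rz":1},{"fingers":-0.3,"tx":0,"ty":0,"tz":0,"rx":0,"ry":0,"rz":1},{"fingers":-0.3,"tx":0,"ty":0,"tz":0,"rx":0,"ry":0,"rz":1},{"fingers":-0.3,"tx":0,"ty":0,"tz":0,"rx":0,"ry":0,"rz":0.66}]}'
python3 -c "
from h import *
go(.506)"
```

```text
time: 0.57
ee_pos: [0.3099, 0.5635, 0.3538]
eef_rot: [[-0.913, 0.409, 0.0], [0.409, 0.913, 0.006], [0.002, 0.006, -1.0]]
wrist_force: [0.1, -0.3, -0.9]
opening: 0.352
grip_force: 0.0
time: 2.23
ee_pos: [0.6522, -0.008, 0.3506]
eef_rot: [[-0.732, 0.682, -0.001], [0.682, 0.732, -0.0], [0.001, -0.001, -1.0]]
wrist_force: [0.0, 1.3, -0.2]
opening: 0.353
grip_force: 0.0
time: 2.65
ee_pos: [0.652, -0.0067, 0.3509]
eef_rot: [[-0.328, 0.945, -0.001], [0.945, 0.328, -0.0], [0.0, -0.001, -1.0]]
wrist_force: [-0.3, -0.5, 0.5]
opening: 0.347
grip_force: 0.0
2.65 grasp [ 0.652  -0.0067  0.3696] shift mm [-38.3  -5.6 180.7] tool y yaw 19.17 f [-0.33 -0.49  0.46] open 0.347 grip 0.0 r 0.2386
tilt est 0.9143 rad 0.3908 tau [  0.7 -50.7   6.8 -29.9   0.1   0.    0.6] tilt z [-7.e-04 -0.e+00 -1.e+00]
```

```bash
python3 -m jog '{"steps":[{"fingers":-0.3,"tx":-19,"ty":-3,"tz":20,"rx":0,"ry":0,"rz":0},{"fingers":-0.3,"tx":-19,"ty":-3,"tz":35,"rx":0,"ry":0,"rz":0},{"fingers":-0.3,"tx":0,"ty":0,"tz":35,"rx":0,"ry":0,"rz":0},{"fingers":-0.3,"tx":0,"ty":0,"tz":20,"rx":0,"ry":0,"rz":0},{"fingers":-0.3,"tx":0,"ty":0,"tz":0,"rx":0,"ry":0,"rz":0}]}' 60
python3 -c "
from h import *
go(.506)
from bench import robot
import cv2,numpy as np
f=robot.grab_frame('wrist');cv2.imwrite('pics/w2.png',f['frame'][:,:,::-1])
# expected pixel of bar and fingers
def px(X):
    c=f['R']@X+f['t'];q=c[:2]/c[2];q=q*(1+f['k1']*(q@q));return f['K'][:2,:2]@q+f['K'][:2,2]
by=np.array([-BX[1],BX[0],0]);b=bar(.506)
for k in(-.062,0,.062):print('bar exp',px(b+by*k).round(1))
"
```

```text
time: 3.07
ee_pos: [0.6559, -0.0443, 0.2357]
eef_rot: [[-0.333, 0.943, -0.01], [0.943, 0.333, -0.0], [0.003, -0.009, -1.0]]
wrist_force: [-0.6, 1.0, -0.5]
opening: 0.351
grip_force: 0.0
3.07 grasp [ 0.6561 -0.0443  0.2544] shift mm [-1.6  3.4 65.4] tool y yaw 19.45 f [-0.64  1.04 -0.5 ] open 0.351 grip 0.0 r 0.2299
tilt est 0.7019 rad 0.3011 tau [  1.9 -56.5  10.  -28.4   0.   -0.7   0.1] tilt z [-9.6e-03 -1.0e-04 -1.0e+00]
bar exp [325.6 349.4]
bar exp [326.2 265.8]
bar exp [326.8 163.6]
```

View pics/w2.png

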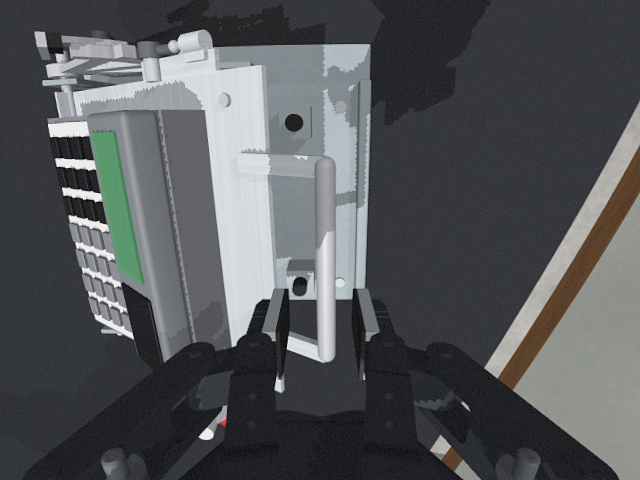

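The bar at columns 317–335, rows 158–360 lies right where predicted, between the fingers (280 and 360). Descend and grip gently.

```bash
python3 -m jog '{"steps":[{"fingers":-0.3,"tx":0,"ty":2,"tz":20,"rx":0,"ry":0,"rz":0},{"fingers":-0.3,"tx":0,"ty":0,"tz":20,"rx":0,"ry":0,"rz":0},{"fingers":-0.3,"tx":0,"ty":0,"tz":12,"rx":0,"ry":0,"rz":0},{"fingers":-0.3,"tx":0,"ty":0,"tz":10,"rx":0,"ry":0,"rz":0},{"fingers":-0.3,"tx":0,"ty":0,"tz":0,"rx":0,"ry":0,"rz":0}]}' 30
python3 -m jog '{"steps":[{"fingers":-0.5,"tx":0,"ty":0,"tz":0,"rx":0,"ry":0,"rz":0},{"fingers":-0.7,"tx":0,"ty":0,"tz":0,"rx":0,"ry":0,"rz":0},{"fingers":-0.8,"tx":0,"ty":0,"tz":0,"rx":0,"ry":0,"rz":0},{"fingers":-1,"tx":0,"ty":0,"tz":0,"rx":0,"ry":0,"rz":0},{"fingers":-1,"tx":0,"ty":0,"tz":0,"rx":0,"ry":0,"rz":0}]}' 30
python3 -c "
from h import *
go(.506)"
```

```text
time: 3.53
ee_pos: [0.6606, -0.0436, 0.1783]
eef_rot: [[-0.334, 0.943, -0.002], [0.943, 0.334, 0.0], [0.001, -0.002, -1.0]]
wrist_force: [-1.0, -0.1, 0.2]
opening: 0.35
grip_force: 0.0
time: 3.95
ee_pos: [0.6594, -0.0449, 0.1799]
eef_rot: [[-0.333, 0.943, -0.003], [0.943, 0.333, -0.0], [0.001, -0.003, -1.0]]
wrist_force: [-5.4, -1.5, 0.4]
opening: 0.125
grip_force: 29.2
3.95 grasp [ 0.6594 -0.0449  0.1986] shift mm [ 0.3 -0.1  9.6] tool y yaw 19.43 f [-5.43 -1.5   0.38] open 0.125 grip 29.2 r 0.2328
tilt est 0.5368 rad 0.2709 tau [ -1.  -56.9   8.3 -28.8  -0.7  -1.7  -0.1] tilt z [-3.3e-03 -4.0e-04 -1.0e+00]
```

```bash
python3 -m jog '{"steps":[{"fingers":-0.5,"tx":0,"ty":0,"tz":0,"rx":0,"ry":0,"rz":0},{"fingers":-0.5,"tx":0,"ty":0,"tz":5,"rx":0,"ry":0,"rz":0},{"fingers":-0.5,"tx":0,"ty":0,"tz":5,"rx":0,"ry":0,"rz":0},{"fingers":-0.5,"tx":0,"ty":0,"tz":2,"rx":0,"ry":0,"rz":0},{"fingers":-0.5,"tx":0,"ty":0,"tz":0,"rx":0,"ry":0,"rz":0}]}' 30
python3 -c "
from h import *
go(.506)"
python3 -m jog '{"steps":[{"fingers":-0.8,"tx":0,"ty":0,"tz":0,"rx":0,"ry":0,"rz":0},{"fingers":-0.9,"tx":0,"ty":0,"tz":0,"rx":0,"ry":0,"rz":0},{"fingers":-1,"tx":0,"ty":0,"tz":0,"rx":0,"ry":0,"rz":0},{"fingers":-1,"tx":0,"ty":0,"tz":0,"rx":0,"ry":0,"rz":0}]}' 40
python3 -c "
from h import *
go(.506)"
```

```text
time: 4.37
ee_pos: [0.6609, -0.0437, 0.1666]
eef_rot: [[-0.334, 0.943, -0.001], [0.943, 0.334, 0.0], [0.0, -0.001, -1.0]]
wrist_force: [-0.4, 0.2, -0.0]
opening: 0.252
grip_force: 0.0
4.37 grasp [ 0.661  -0.0437  0.1853] shift mm [-0.4 -2.  -3.6] tool y yaw 19.49 f [-0.4   0.21 -0.03] open 0.252 grip 0.0 r 0.2346
tilt est 0.4906 rad 0.266 tau [  0.1 -57.3   9.2 -25.2  -0.   -0.1   0. ] tilt z [-7.e-04  1.e-04 -1.e+00]
time: 4.7
ee_pos: [0.6591, -0.0445, 0.1666]
eef_rot: [[-0.333, 0.943, -0.004], [0.943, 0.333, -0.0], [0.001, -0.004, -1.0]]
wrist_force: [-4.9, -0.5, 0.4]
opening: 0.121
grip_force: 38.9
4.7 grasp [ 0.6592 -0.0445  0.1853] shift mm [-0.2 -0.1 -3.6] tool y yaw 19.45 f [-4.92 -0.47  0.45] open 0.121 grip 38.9 r 0.2327
tilt est 0.4939 rad 0.2643 tau [ -0.6 -57.2   8.8 -27.9  -0.5  -1.5  -0.1] tilt z [-4.4e-03 -2.0e-04 -1.0e+00]
```

```bash
python3 -m jog '{"steps":[{"fingers":-1,"tx":0,"ty":-3.1,"tz":-5.6,"rx":0,"ry":0,"rz":0},{"fingers":-1,"tx":0,"ty":-3.3,"tz":-5.5,"rx":0,"ry":0,"rz":0},{"fingers":-1,"tx":0,"ty":-3.4,"tz":-5.4,"rx":0,"ry":0,"rz":0},{"fingers":-1,"tx":0,"ty":-3.5,"tz":-5.3,"rx":0,"ry":0,"rz":0},{"fingers":-1,"tx":0,"ty":-3.7,"tz":-5.2,"rx":0,"ry":0,"rz":0}]}'
python3 -c "
from h import *
go(.626)"
python3 -m jog '{"steps":[{"fingers":-1,"tx":0,"ty":-3.8,"tz":-5.1,"rx":0,"ry":0,"rz":0},{"fingers":-1,"tx":0,"ty":-3.9,"tz":-5,"rx":0,"ry":0,"rz":0},{"fingers":-1,"tx":0,"ty":-4.1,"tz":-4.9,"rx":0,"ry":0,"rz":0},{"fingers":-1,"tx":0,"ty":-4.2,"tz":-4.9,"rx":0,"ry":0,"rz":0},{"fingers":-1,"tx":0,"ty":0,"tz":0,"rx":0,"ry":0,"rz":0}]}'
python3 -c "
from h import *
go(.722)"
```

```text
time: 5.12
ee_pos: [0.6434, -0.0502, 0.194]
eef_rot: [[-0.333, 0.943, -0.003], [0.943, 0.333, -0.0], [0.001, -0.003, -1.0]]
wrist_force: [-5.3, -2.5, -10.1]
opening: 0.12
grip_force: 38.9
5.12 grasp [ 0.6435 -0.0502  0.2127] shift mm [-0.1 -0.4 -3.1] tool y yaw 19.44 f [ -5.34  -2.54 -10.05] open 0.12 grip 38.9 r 0.216
tilt est 0.6155 rad 0.2645 tau [ -1.5 -58.8   8.2 -32.   -0.9  -1.1  -0.1] tilt z [-2.9e-03 -3.0e-04 -1.0e+00]
time: 5.53
ee_pos: [0.6283, -0.0557, 0.215]
eef_rot: [[-0.332, 0.943, -0.002], [0.943, 0.332, 0.0], [0.001, -0.002, -1.0]]
wrist_force: [-5.4, -3.7, -10.7]
opening: 0.119
grip_force: 39.2
5.53 grasp [ 0.6284 -0.0557  0.2337] shift mm [ 0.1 -0.3 -2.1] tool y yaw 19.41 f [ -5.36  -3.73 -10.72] open 0.119 grip 39.2 r 0.1999
tilt est 0.7153 rad 0.2648 tau [ -2.3 -57.8   7.4 -33.6  -1.1  -1.4  -0.1] tilt z [-1.8e-03  3.0e-04 -1.0e+00]
```

```bash
cat >> h.py <<'E'
def ft():
    from bench import robot
    s=robot.state();R=s["eef_rot"];p=s["ee_pos"]-.0187*R[:,2]
    v=np.r_[(p[:2]-H)@BX,p[2]-.06];a=np.arctan2(v[1],v[0]);f=s["wrist_force"];fx=f[:2]@BX
    fy=f[:2]@np.array([-BX[1],BX[0]])
    print("t %.2f est %.4f rad %.4f Ftan %.2f Frad %.2f Flat %.2f open %.3f grip %.1f ty/tz per mm tang %.2f %.2f"%(s["time"],a,np.hypot(*v),-fx*np.sin(a)+f[2]*np.cos(a),fx*np.cos(a)+f[2]*np.sin(a),fy,s["opening"],s["grip_force"],-np.sin(a),-np.cos(a)))
E
python3 -m jog '{"steps":[{"fingers":-1,"tx":0,"ty":-4.2,"tz":-1.6,"rx":0,"ry":0,"rz":0},{"fingers":-1,"tx":0,"ty":-2.7,"tz":-2.9,"rx":0,"ry":0,"rz":0},{"fingers":-1,"tx":0,"ty":-2.8,"tz":-2.9,"rx":0,"ry":0,"rz":0},{"fingers":-1,"tx":0,"ty":-2.8,"tz":-2.8,"rx":0,"ry":0,"rz":0},{"fingers":-1,"tx":0,"ty":-2.8,"tz":-2.8,"rx":0,"ry":0,"rz":0}]}' >/dev/null
python3 -c "
from h import *
ft()"
python3 -m jog '{"steps":[{"fingers":-1,"tx":0,"ty":-1.9,"tz":-1.9,"rx":0,"ry":0,"rz":0},{"fingers":-1,"tx":0,"ty":-1.9,"tz":-1.9,"rx":0,"ry":0,"rz":0},{"fingers":-1,"tx":0,"ty":0,"tz":0,"rx":0,"ry":0,"rz":0}]}' >/dev/null
python3 -c "
from h import *
ft()"
```

```text
t 5.95 est 0.7851 rad 0.2649 Ftan -4.51 Frad -3.90 Flat -2.21 open 0.128 grip 39.4 ty/tz per mm tang -0.71 -0.71
t 6.20 est 0.8048 rad 0.2650 Ftan -4.24 Frad 0.58 Flat -3.27 open 0.126 grip 39.6 ty/tz per mm tang -0.72 -0.69
```

```bash
python3 -m jog '{"steps":[{"fingers":-1,"tx":0,"ty":-2.9,"tz":-2.8,"rx":0,"ry":0,"rz":0},{"fingers":-1,"tx":0,"ty":-2.9,"tz":-2.7,"rx":0,"ry":0,"rz":0},{"fingers":-1,"tx":0,"ty":-3,"tz":-2.7,"rx":0,"ry":0,"rz":0},{"fingers":-1,"tx":0,"ty":0,"tz":0,"rx":0,"ry":0,"rz":0}]}' >/dev/null
python3 -c "
from h import *
ft()"
python3 -m jog '{"steps":[{"fingers":-1,"tx":0,"ty":-1.5,"tz":-1.3,"rx":0,"ry":0,"rz":0},{"fingers":-1,"tx":0,"ty":0,"tz":0,"rx":0,"ry":0,"rz":0}]}' >/dev/null
python3 -c "
from h import *
ft()"
python3 -m jog '{"steps":[{"fingers":-1,"tx":0,"ty":-1.5,"tz":-1.3,"rx":0,"ry":0,"rz":0},{"fingers":-1,"tx":0,"ty":0,"tz":0,"rx":0,"ry":0,"rz":0}]}' >/dev/null
python3 -c "
from h import *
ft()"
```

```text
t 6.53 est 0.8502 rad 0.2652 Ftan -3.07 Frad 1.37 Flat -2.28 open 0.122 grip 39.5 ty/tz per mm tang -0.75 -0.66
t 6.70 est 0.8569 rad 0.2652 Ftan -4.71 Frad 3.75 Flat -3.60 open 0.125 grip 39.7 ty/tz per mm tang -0.76 -0.65
t 6.87 est 0.8639 rad 0.2652 Ftan -3.87 Frad 2.61 Flat -2.83 open 0.124 grip 39.6 ty/tz per mm tang -0.76 -0.65
```

```bash
cat > g.py <<'E'
# guard: report, and fail (ending the && chain) when the stop is felt
import sys,io,contextlib
from h import ft
b=io.StringIO()
with contextlib.redirect_stdout(b): ft()
s=b.getvalue();print(s.strip()[:75]);sys.exit(float(s.split("Ftan")[1].split()[0])<-7.5)
E
python3 -m jog '{"steps":[{"fingers":-1,"tx":0,"ty":-1.5,"tz":-1.3,"rx":0,"ry":0,"rz":0},{"fingers":-1,"tx":0,"ty":0,"tz":0,"rx":0,"ry":0,"rz":0}]}' >/dev/null; python3 g.py && 
python3 -m jog '{"steps":[{"fingers":-1,"tx":0,"ty":-1.5,"tz":-1.3,"rx":0,"ry":0,"rz":0},{"fingers":-1,"tx":0,"ty":0,"tz":0,"rx":0,"ry":0,"rz":0}]}' >/dev/null; python3 g.py && 
python3 -m jog '{"steps":[{"fingers":-1,"tx":0,"ty":-1.5,"tz":-1.3,"rx":0,"ry":0,"rz":0},{"fingers":-1,"tx":0,"ty":0,"tz":0,"rx":0,"ry":0,"rz":0}]}' >/dev/null && python3 g.py && 
python3 -m jog '{"steps":[{"fingers":-1,"tx":0,"ty":-1.5,"tz":-1.3,"rx":0,"ry":0,"rz":0},{"fingers":-1,"tx":0,"ty":0,"tz":0,"rx":0,"ry":0,"rz":0}]}' >/dev/null && python3 g.py && 
python3 -m jog '{"steps":[{"fingers":-1,"tx":0,"ty":-1.5,"tz":-1.3,"rx":0,"ry":0,"rz":0},{"fingers":-1,"tx":0,"ty":0,"tz":0,"rx":0,"ry":0,"rz":0}]}' >/dev/null && python3 g.py && 
python3 -m jog '{"steps":[{"fingers":-1,"tx":0,"ty":-1.6,"tz":-1.2,"rx":0,"ry":0,"rz":0},{"fingers":-1,"tx":0,"ty":0,"tz":0,"rx":0,"ry":0,"rz":0}]}' >/dev/null && python3 g.py
```

```text
t 7.03 est 0.8715 rad 0.2652 Ftan -4.42 Frad 2.45 Flat -3.75 open 0.126 gri
t 7.20 est 0.8793 rad 0.2654 Ftan -3.47 Frad 2.74 Flat -3.04 open 0.124 gri
t 7.37 est 0.8867 rad 0.2654 Ftan -4.26 Frad 2.95 Flat -3.58 open 0.124 gri
t 7.53 est 0.8908 rad 0.2654 Ftan -11.86 Frad 0.43 Flat -4.17 open 0.127 gr
```

```bash
python3 -m jog '{"steps":[{"fingers":-1,"tx":0,"ty":0,"tz":0,"rx":0,"ry":0,"rz":0},{"fingers":-1,"tx":0,"ty":0,"tz":0,"rx":0,"ry":0,"rz":0}]}' >/dev/null; python3 g.py
python3 -c "
from bench import robot
import cv2;f=robot.grab_frame('scene')['frame'][175:300,250:400];cv2.imwrite('pics/s3.png',cv2.resize(f,None,fx=4.8,fy=4.8,interpolation=cv2.INTER_CUBIC)[:,:,::-1])"
```

```text
t 7.70 est 0.8904 rad 0.2654 Ftan -10.46 Frad 1.27 Flat -4.88 open 0.124 gr
```

View pics/s3.png

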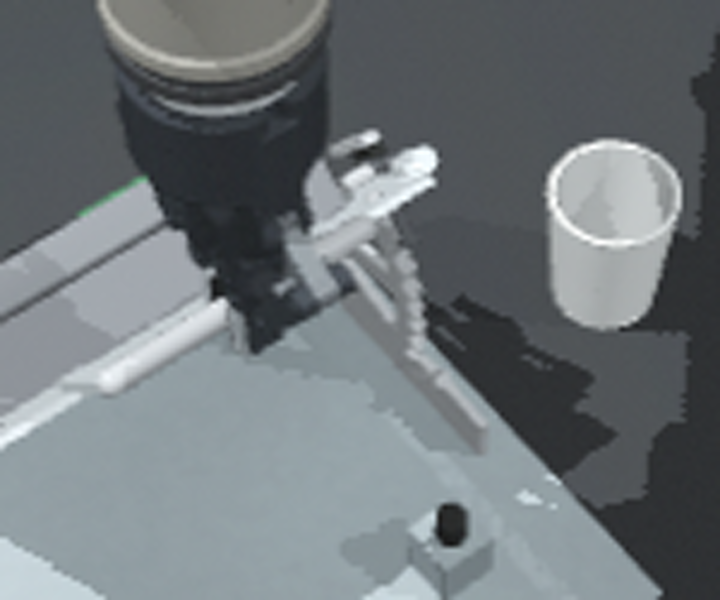

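The picture shows the board high, the tool above it, the quadrant teeth at (410,290) with the pawl side up at (380,190) hidden behind; the beaker is untouched. The force rise looks like the stop; a tiny further probe confirms it.

```bash
python3 -m jog '{"steps":[{"fingers":-1,"tx":0,"ty":-0.6,"tz":-0.5,"rx":0,"ry":0,"rz":0},{"fingers":-1,"tx":0,"ty":0,"tz":0,"rx":0,"ry":0,"rz":0},{"fingers":-1,"tx":0,"ty":0,"tz":0,"rx":0,"ry":0,"rz":0}]}' >/dev/null; python3 g.py
```

```text
t 8.00 est 0.8919 rad 0.2654 Ftan -14.37 Frad -0.30 Flat -6.01 open 0.122 g
```

```bash
sed 's/<-7.5/>-0.5/' g.py > d.py
python3 -m jog '{"steps":[{"fingers":-1,"tx":0,"ty":4.1,"tz":3.4,"rx":0,"ry":0,"rz":0},{"fingers":-1,"tx":0,"ty":4,"tz":3.5,"rx":0,"ry":0,"rz":0},{"fingers":-1,"tx":0,"ty":4,"tz":3.6,"rx":0,"ry":0,"rz":0},{"fingers":-1,"tx":0,"ty":3.9,"tz":3.6,"rx":0,"ry":0,"rz":0},{"fingers":-1,"tx":0,"ty":0,"tz":0,"rx":0,"ry":0,"rz":0}]}' >/dev/null; python3 d.py && 
python3 -m jog '{"steps":[{"fingers":-1,"tx":0,"ty":3.8,"tz":3.7,"rx":0,"ry":0,"rz":0},{"fingers":-1,"tx":0,"ty":0,"tz":0,"rx":0,"ry":0,"rz":0}]}' >/dev/null ; python3 d.py && 
python3 -m jog '{"steps":[{"fingers":-1,"tx":0,"ty":2.1,"tz":2.1,"rx":0,"ry":0,"rz":0},{"fingers":-1,"tx":0,"ty":0,"tz":0,"rx":0,"ry":0,"rz":0}]}' >/dev/null ; python3 d.py
```

```text
t 8.42 est 0.8134 rad 0.2652 Ftan -3.39 Frad 4.61 Flat -2.28 open 0.124 gri
t 8.58 est 0.7934 rad 0.2652 Ftan -3.35 Frad 5.66 Flat -2.74 open 0.119 gri
t 8.75 est 0.7829 rad 0.2651 Ftan -2.95 Frad 4.83 Flat -3.64 open 0.121 gri
```

```bash
python3 -m jog '{"steps":[{"fingers":-1,"tx":0,"ty":1.5,"tz":1.5,"rx":0,"ry":0,"rz":0},{"fingers":-1,"tx":0,"ty":0,"tz":0,"rx":0,"ry":0,"rz":0}]}' >/dev/null ; python3 d.py && 
python3 -m jog '{"steps":[{"fingers":-1,"tx":0,"ty":1.5,"tz":1.5,"rx":0,"ry":0,"rz":0},{"fingers":-1,"tx":0,"ty":0,"tz":0,"rx":0,"ry":0,"rz":0}]}' >/dev/null ; python3 d.py && 
python3 -m jog '{"steps":[{"fingers":-1,"tx":0,"ty":1.4,"tz":1.5,"rx":0,"ry":0,"rz":0},{"fingers":-1,"tx":0,"ty":0,"tz":0,"rx":0,"ry":0,"rz":0}]}' >/dev/null && python3 d.py && 
python3 -m jog '{"steps":[{"fingers":-1,"tx":0,"ty":1.4,"tz":1.5,"rx":0,"ry":0,"rz":0},{"fingers":-1,"tx":0,"ty":0,"tz":0,"rx":0,"ry":0,"rz":0}]}' >/dev/null && python3 d.py && 
python3 -m jog '{"steps":[{"fingers":-1,"tx":0,"ty":1.4,"tz":1.5,"rx":0,"ry":0,"rz":0},{"fingers":-1,"tx":0,"ty":0,"tz":0,"rx":0,"ry":0,"rz":0}]}' >/dev/null && python3 d.py && 
python3 -m jog '{"steps":[{"fingers":-1,"tx":0,"ty":1.4,"tz":1.5,"rx":0,"ry":0,"rz":0},{"fingers":-1,"tx":0,"ty":0,"tz":0,"rx":0,"ry":0,"rz":0}]}' >/dev/null && python3 d.py && 
python3 -m jog '{"steps":[{"fingers":-1,"tx":0,"ty":1.4,"tz":1.5,"rx":0,"ry":0,"rz":0},{"fingers":-1,"tx":0,"ty":0,"tz":0,"rx":0,"ry":0,"rz":0}]}' >/dev/null && python3 d.py && 
python3 -m jog '{"steps":[{"fingers":-1,"tx":0,"ty":1.4,"tz":1.6,"rx":0,"ry":0,"rz":0},{"fingers":-1,"tx":0,"ty":0,"tz":0,"rx":0,"ry":0,"rz":0}]}' >/dev/null && python3 d.py
```

```text
t 8.92 est 0.7752 rad 0.2651 Ftan -3.44 Frad 5.53 Flat -2.78 open 0.120 gri
t 9.08 est 0.7673 rad 0.2650 Ftan -3.80 Frad 4.80 Flat -2.52 open 0.125 gri
t 9.25 est 0.7596 rad 0.2651 Ftan -3.33 Frad 4.49 Flat -3.55 open 0.125 gri
t 9.42 est 0.7519 rad 0.2650 Ftan -3.09 Frad 5.80 Flat -3.16 open 0.128 gri
t 9.58 est 0.7443 rad 0.2650 Ftan -2.68 Frad 6.02 Flat -2.91 open 0.123 gri
t 9.75 est 0.7364 rad 0.2649 Ftan -3.41 Frad 4.64 Flat -2.35 open 0.125 gri
t 9.92 est 0.7285 rad 0.2649 Ftan -3.70 Frad 4.55 Flat -2.48 open 0.124 gri
t 10.08 est 0.7204 rad 0.2649 Ftan -3.33 Frad 4.68 Flat -3.27 open 0.124 gr
```

```bash
python3 -m jog '{"steps":[{"fingers":-1,"tx":0,"ty":3.4,"tz":4,"rx":0,"ry":0,"rz":0},{"fingers":-1,"tx":0,"ty":3.3,"tz":4.1,"rx":0,"ry":0,"rz":0},{"fingers":-1,"tx":0,"ty":3.3,"tz":4.1,"rx":0,"ry":0,"rz":0},{"fingers":-1,"tx":0,"ty":3.2,"tz":4.2,"rx":0,"ry":0,"rz":0},{"fingers":-1,"tx":0,"ty":0,"tz":0,"rx":0,"ry":0,"rz":0}]}' >/dev/null; python3 d.py && 
python3 -m jog '{"steps":[{"fingers":-1,"tx":0,"ty":3.1,"tz":4.3,"rx":0,"ry":0,"rz":0},{"fingers":-1,"tx":0,"ty":3,"tz":4.4,"rx":0,"ry":0,"rz":0},{"fingers":-1,"tx":0,"ty":2.9,"tz":4.4,"rx":0,"ry":0,"rz":0},{"fingers":-1,"tx":0,"ty":2.8,"tz":4.5,"rx":0,"ry":0,"rz":0},{"fingers":-1,"tx":0,"ty":0,"tz":0,"rx":0,"ry":0,"rz":0}]}' >/dev/null; python3 d.py && 
python3 -m jog '{"steps":[{"fingers":-1,"tx":0,"ty":2.7,"tz":4.5,"rx":0,"ry":0,"rz":0},{"fingers":-1,"tx":0,"ty":2.6,"tz":4.6,"rx":0,"ry":0,"rz":0},{"fingers":-1,"tx":0,"ty":2.6,"tz":4.6,"rx":0,"ry":0,"rz":0},{"fingers":-1,"tx":0,"ty":2.5,"tz":4.7,"rx":0,"ry":0,"rz":0},{"fingers":-1,"tx":0,"ty":0,"tz":0,"rx":0,"ry":0,"rz":0}]}' >/dev/null; python3 d.py && 
python3 -m jog '{"steps":[{"fingers":-1,"tx":0,"ty":2.4,"tz":4.7,"rx":0,"ry":0,"rz":0},{"fingers":-1,"tx":0,"ty":2.3,"tz":4.8,"rx":0,"ry":0,"rz":0},{"fingers":-1,"tx":0,"ty":2.2,"tz":4.8,"rx":0,"ry":0,"rz":0},{"fingers":-1,"tx":0,"ty":2.1,"tz":4.9,"rx":0,"ry":0,"rz":0},{"fingers":-1,"tx":0,"ty":0,"tz":0,"rx":0,"ry":0,"rz":0}]}' >/dev/null; python3 d.py && python3 -c "
from h import *
go(.32)"
```

```text
t 10.50 est 0.6371 rad 0.2646 Ftan -3.24 Frad 6.01 Flat -2.68 open 0.121 gr
t 10.92 est 0.5562 rad 0.2644 Ftan -3.90 Frad 5.32 Flat -2.28 open 0.124 gr
t 11.33 est 0.4757 rad 0.2642 Ftan -3.62 Frad 6.32 Flat -1.91 open 0.128 gr
t 11.75 est 0.3952 rad 0.2642 Ftan -3.63 Frad 7.14 Flat -2.68 open 0.124 gr
11.75 grasp [ 0.6696 -0.0406  0.1617] shift mm [-0.4  8.6 18.1] tool y yaw 19.54 f [ 8.43  0.13 -0.61] open 0.124 grip 41.9 r 0.2438
tilt est 0.3952 rad 0.2642 tau [  0.8 -58.4   9.8 -20.1   0.4   2.1  -0.1] tilt z [ 2.2e-03  1.0e-04 -1.0e+00]
```

```bash
python3 -m jog '{"steps":[{"fingers":-1,"tx":0,"ty":3,"tz":4.6,"rx":0,"ry":0,"rz":0},{"fingers":-1,"tx":0,"ty":1.9,"tz":4.9,"rx":0,"ry":0,"rz":0},{"fingers":-1,"tx":0,"ty":1.8,"tz":5,"rx":0,"ry":0,"rz":0},{"fingers":-1,"tx":0,"ty":1.7,"tz":5,"rx":0,"ry":0,"rz":0},{"fingers":-1,"tx":0,"ty":0,"tz":0,"rx":0,"ry":0,"rz":0}]}' >/dev/null; python3 d.py && 
python3 -m jog '{"steps":[{"fingers":-1,"tx":0,"ty":1.6,"tz":5,"rx":0,"ry":0,"rz":0},{"fingers":-1,"tx":0,"ty":1.5,"tz":5.1,"rx":0,"ry":0,"rz":0},{"fingers":-1,"tx":0,"ty":1.4,"tz":5.1,"rx":0,"ry":0,"rz":0},{"fingers":-1,"tx":0,"ty":1.3,"tz":5.1,"rx":0,"ry":0,"rz":0},{"fingers":-1,"tx":0,"ty":0,"tz":0,"rx":0,"ry":0,"rz":0}]}' >/dev/null; python3 d.py && 
python3 -m jog '{"steps":[{"fingers":-1,"tx":0,"ty":1.2,"tz":5.1,"rx":0,"ry":0,"rz":0},{"fingers":-1,"tx":0,"ty":1.1,"tz":5.2,"rx":0,"ry":0,"rz":0},{"fingers":-1,"tx":0,"ty":1,"tz":4,"rx":0,"ry":0,"rz":0},{"fingers":-1,"tx":0,"ty":0,"tz":0,"rx":0,"ry":0,"rz":0}]}' >/dev/null; python3 d.py
```

```text
t 12.17 est 0.3137 rad 0.2642 Ftan -4.49 Frad 5.69 Flat -1.84 open 0.123 gr
t 12.58 est 0.2336 rad 0.2643 Ftan -5.23 Frad 6.05 Flat -1.80 open 0.121 gr
t 12.92 est 0.1783 rad 0.2644 Ftan -4.46 Frad 5.96 Flat -1.08 open 0.124 gr
```

```bash
sed -i 's/>-0.5/>1.5/' d.py
python3 -m jog '{"steps":[{"fingers":-1,"tx":0,"ty":0.6,"tz":4,"rx":0,"ry":0,"rz":0},{"fingers":-1,"tx":0,"ty":0.6,"tz":4,"rx":0,"ry":0,"rz":0},{"fingers":-1,"tx":0,"ty":0,"tz":0,"rx":0,"ry":0,"rz":0}]}' >/dev/null; python3 d.py && 
python3 -m jog '{"steps":[{"fingers":-1,"tx":0,"ty":0.4,"tz":3,"rx":0,"ry":0,"rz":0},{"fingers":-1,"tx":0,"ty":0.4,"tz":3,"rx":0,"ry":0,"rz":0},{"fingers":-1,"tx":0,"ty":0,"tz":0,"rx":0,"ry":0,"rz":0}]}' >/dev/null; python3 d.py && 
python3 -m jog '{"steps":[{"fingers":-1,"tx":0,"ty":0.4,"tz":3,"rx":0,"ry":0,"rz":0},{"fingers":-1,"tx":0,"ty":0.3,"tz":3,"rx":0,"ry":0,"rz":0},{"fingers":-1,"tx":0,"ty":0,"tz":0,"rx":0,"ry":0,"rz":0}]}' >/dev/null; python3 d.py && 
python3 -m jog '{"steps":[{"fingers":-1,"tx":0,"ty":0.3,"tz":3,"rx":0,"ry":0,"rz":0},{"fingers":-1,"tx":0,"ty":0.3,"tz":3,"rx":0,"ry":0,"rz":0},{"fingers":-1,"tx":0,"ty":0,"tz":0,"rx":0,"ry":0,"rz":0}]}' >/dev/null; python3 d.py && 
python3 -m jog '{"steps":[{"fingers":-1,"tx":0,"ty":0.2,"tz":3,"rx":0,"ry":0,"rz":0},{"fingers":-1,"tx":0,"ty":0.2,"tz":3,"rx":0,"ry":0,"rz":0},{"fingers":-1,"tx":0,"ty":0,"tz":0,"rx":0,"ry":0,"rz":0}]}' >/dev/null; python3 d.py
```

```text
t 13.17 est 0.1486 rad 0.2645 Ftan -5.06 Frad 6.66 Flat -0.91 open 0.121 gr
t 13.42 est 0.1275 rad 0.2645 Ftan -4.10 Frad 6.17 Flat -1.36 open 0.124 gr
t 13.67 est 0.1044 rad 0.2646 Ftan -3.34 Frad 6.77 Flat -1.56 open 0.123 gr
t 13.92 est 0.0810 rad 0.2647 Ftan -4.38 Frad 6.92 Flat -1.28 open 0.123 gr
t 14.17 est 0.0584 rad 0.2647 Ftan -3.98 Frad 8.88 Flat -1.71 open 0.122 gr
```

```bash
python3 -m jog '{"steps":[{"fingers":-1,"tx":0,"ty":0.8,"tz":2.5,"rx":0,"ry":0,"rz":0},{"fingers":-1,"tx":0,"ty":0.2,"tz":2.5,"rx":0,"ry":0,"rz":0},{"fingers":-1,"tx":0,"ty":0,"tz":0,"rx":0,"ry":0,"rz":0}]}' >/dev/null; python3 d.py && 
python3 -m jog '{"steps":[{"fingers":-1,"tx":0,"ty":0.1,"tz":2.5,"rx":0,"ry":0,"rz":0},{"fingers":-1,"tx":0,"ty":0.1,"tz":2,"rx":0,"ry":0,"rz":0},{"fingers":-1,"tx":0,"ty":0,"tz":0,"rx":0,"ry":0,"rz":0}]}' >/dev/null; python3 d.py && 
python3 -m jog '{"steps":[{"fingers":-1,"tx":0,"ty":0,"tz":2,"rx":0,"ry":0,"rz":0},{"fingers":-1,"tx":0,"ty":0,"tz":0,"rx":0,"ry":0,"rz":0}]}' >/dev/null; python3 d.py && 
python3 -m jog '{"steps":[{"fingers":-1,"tx":0,"ty":0,"tz":2,"rx":0,"ry":0,"rz":0},{"fingers":-1,"tx":0,"ty":0,"tz":0,"rx":0,"ry":0,"rz":0}]}' >/dev/null; python3 d.py && 
python3 -m jog '{"steps":[{"fingers":-1,"tx":0,"ty":0,"tz":1.5,"rx":0,"ry":0,"rz":0},{"fingers":-1,"tx":0,"ty":0,"tz":0,"rx":0,"ry":0,"rz":0}]}' >/dev/null; python3 d.py && 
python3 -m jog '{"steps":[{"fingers":-1,"tx":0,"ty":0,"tz":1.5,"rx":0,"ry":0,"rz":0},{"fingers":-1,"tx":0,"ty":0,"tz":0,"rx":0,"ry":0,"rz":0}]}' >/dev/null; python3 d.py; python3 -c "
from h import *
go(0)"
```

```text
t 14.42 est 0.0382 rad 0.2648 Ftan -5.09 Frad 6.13 Flat -1.29 open 0.124 gr
t 14.67 est 0.0213 rad 0.2649 Ftan -5.16 Frad 6.86 Flat -1.78 open 0.124 gr
t 14.83 est 0.0144 rad 0.2649 Ftan -4.58 Frad 7.28 Flat -1.74 open 0.124 gr
t 15.00 est 0.0069 rad 0.2649 Ftan -3.64 Frad 7.19 Flat -1.31 open 0.127 gr
t 15.17 est 0.0016 rad 0.2650 Ftan -3.41 Frad 6.32 Flat -1.47 open 0.126 gr
t 15.33 est -0.0042 rad 0.2650 Ftan -3.78 Frad 6.44 Flat -0.62 open 0.126 g
15.33 grasp [ 0.6895 -0.0333  0.0589] shift mm [-0.6  1.  -1.1] tool y yaw 19.5 f [ 6.27  1.56 -3.81] open 0.126 grip 43.8 r 0.265
tilt est -0.0042 rad 0.265 tau [  1.  -66.4  11.3 -18.    0.5   1.9  -0.1] tilt z [ 5.e-04  4.e-04 -1.e+00]
```

```bash
python3 -m jog '{"steps":[{"fingers":-1,"tx":0,"ty":0,"tz":1.2,"rx":0,"ry":0,"rz":0},{"fingers":-1,"tx":0,"ty":0,"tz":0,"rx":0,"ry":0,"rz":0}]}' >/dev/null; python3 d.py && 
python3 -m jog '{"steps":[{"fingers":-1,"tx":0,"ty":0,"tz":1.2,"rx":0,"ry":0,"rz":0},{"fingers":-1,"tx":0,"ty":0,"tz":0,"rx":0,"ry":0,"rz":0}]}' >/dev/null; python3 d.py && 
python3 -m jog '{"steps":[{"fingers":-1,"tx":0,"ty":0,"tz":1.2,"rx":0,"ry":0,"rz":0},{"fingers":-1,"tx":0,"ty":0,"tz":0,"rx":0,"ry":0,"rz":0}]}' >/dev/null; python3 d.py && 
python3 -m jog '{"steps":[{"fingers":-1,"tx":0,"ty":0,"tz":1.2,"rx":0,"ry":0,"rz":0},{"fingers":-1,"tx":0,"ty":0,"tz":0,"rx":0,"ry":0,"rz":0}]}' >/dev/null; python3 d.py
```

```text
t 15.50 est -0.0087 rad 0.2650 Ftan -4.38 Frad 7.67 Flat -1.28 open 0.124 g
t 15.67 est -0.0131 rad 0.2651 Ftan -4.34 Frad 7.23 Flat -2.73 open 0.123 g
t 15.83 est -0.0170 rad 0.2651 Ftan -2.52 Frad 6.25 Flat -1.16 open 0.122 g
t 16.00 est -0.0175 rad 0.2651 Ftan 3.69 Frad 3.42 Flat 0.50 open 0.124 gri
```

```bash
python3 -m jog '{"steps":[{"fingers":-1,"tx":0,"ty":0,"tz":0,"rx":0,"ry":0,"rz":0},{"fingers":-1,"tx":0,"ty":0,"tz":0,"rx":0,"ry":0,"rz":0},{"fingers":-1,"tx":0,"ty":0,"tz":0,"rx":0,"ry":0,"rz":0},{"fingers":-1,"tx":0,"ty":0,"tz":0,"rx":0,"ry":0,"rz":0}]}' >/dev/null; python3 d.py
python3 -m jog '{"steps":[{"fingers":-1,"tx":0,"ty":0,"tz":-6,"rx":0,"ry":0,"rz":0},{"fingers":-1,"tx":0,"ty":-0.2,"tz":-5.3,"rx":0,"ry":0,"rz":0},{"fingers":-1,"tx":0,"ty":-0.3,"tz":-5.3,"rx":0,"ry":0,"rz":0},{"fingers":-1,"tx":0,"ty":-0.4,"tz":-5.3,"rx":0,"ry":0,"rz":0},{"fingers":-1,"tx":0,"ty":-0.5,"tz":-5.3,"rx":0,"ry":0,"rz":0}]}' >/dev/null; python3 d.py
python3 -m jog '{"steps":[{"fingers":-1,"tx":0,"ty":-0.6,"tz":-5.2,"rx":0,"ry":0,"rz":0},{"fingers":-1,"tx":0,"ty":-0.7,"tz":-5.2,"rx":0,"ry":0,"rz":0},{"fingers":-1,"tx":0,"ty":-0.8,"tz":-5.2,"rx":0,"ry":0,"rz":0},{"fingers":-1,"tx":0,"ty":-0.9,"tz":-5.2,"rx":0,"ry":0,"rz":0},{"fingers":-1,"tx":0,"ty":0,"tz":0,"rx":0,"ry":0,"rz":0}]}' >/dev/null; python3 d.py
```

```text
t 16.33 est -0.0174 rad 0.2651 Ftan 3.92 Frad 4.55 Flat 0.01 open 0.124 gri
t 16.75 est 0.0805 rad 0.2647 Ftan -6.56 Frad 9.14 Flat -0.90 open 0.122 gr
t 17.17 est 0.1633 rad 0.2644 Ftan -5.90 Frad 7.45 Flat -0.04 open 0.123 gr
```

```bash
python3 -m jog '{"steps":[{"fingers":-1,"tx":0,"ty":-1,"tz":-5.2,"rx":0,"ry":0,"rz":0},{"fingers":-1,"tx":0,"ty":-1.1,"tz":-5.1,"rx":0,"ry":0,"rz":0},{"fingers":-1,"tx":0,"ty":-1.2,"tz":-5.1,"rx":0,"ry":0,"rz":0},{"fingers":-1,"tx":0,"ty":-1.3,"tz":-5.1,"rx":0,"ry":0,"rz":0},{"fingers":-1,"tx":0,"ty":-1.4,"tz":-5.1,"rx":0,"ry":0,"rz":0}]}' >/dev/null; python3 d.py
python3 -m jog '{"steps":[{"fingers":-1,"tx":0,"ty":-1.5,"tz":-5.1,"rx":0,"ry":0,"rz":0},{"fingers":-1,"tx":0,"ty":0,"tz":0,"rx":0,"ry":0,"rz":0},{"fingers":-1,"tx":0,"ty":0,"tz":0,"rx":0,"ry":0,"rz":0}]}' >/dev/null; python3 d.py
```

```text
t 17.58 est 0.2614 rad 0.2642 Ftan -6.16 Frad 7.65 Flat -0.85 open 0.121 gr
t 17.83 est 0.2823 rad 0.2642 Ftan -6.44 Frad 6.56 Flat -0.78 open 0.124 gr
```

```bash
sed -i 's/>1.5/>-2/' d.py
python3 -m jog '{"steps":[{"fingers":-1,"tx":0,"ty":0.7,"tz":2.5,"rx":0,"ry":0,"rz":0},{"fingers":-1,"tx":0,"ty":0.7,"tz":2.5,"rx":0,"ry":0,"rz":0},{"fingers":-1,"tx":0,"ty":0,"tz":0,"rx":0,"ry":0,"rz":0}]}' >/dev/null; python3 d.py &&
python3 -m jog '{"steps":[{"fingers":-1,"tx":0,"ty":0.4,"tz":1.5,"rx":0,"ry":0,"rz":0},{"fingers":-1,"tx":0,"ty":0,"tz":0,"rx":0,"ry":0,"rz":0}]}' >/dev/null; python3 d.py &&
python3 -m jog '{"steps":[{"fingers":-1,"tx":0,"ty":0.3,"tz":1,"rx":0,"ry":0,"rz":0},{"fingers":-1,"tx":0,"ty":0,"tz":0,"rx":0,"ry":0,"rz":0}]}' >/dev/null; python3 d.py &&
python3 -m jog '{"steps":[{"fingers":-1,"tx":0,"ty":0.3,"tz":1,"rx":0,"ry":0,"rz":0},{"fingers":-1,"tx":0,"ty":0,"tz":0,"rx":0,"ry":0,"rz":0}]}' >/dev/null; python3 d.py &&
python3 -m jog '{"steps":[{"fingers":-1,"tx":0,"ty":0.2,"tz":0.8,"rx":0,"ry":0,"rz":0},{"fingers":-1,"tx":0,"ty":0,"tz":0,"rx":0,"ry":0,"rz":0}]}' >/dev/null; python3 d.py &&
python3 -m jog '{"steps":[{"fingers":-1,"tx":0,"ty":0.2,"tz":0.8,"rx":0,"ry":0,"rz":0},{"fingers":-1,"tx":0,"ty":0,"tz":0,"rx":0,"ry":0,"rz":0}]}' >/dev/null; python3 d.py &&
python3 -m jog '{"steps":[{"fingers":-1,"tx":0,"ty":0.2,"tz":0.8,"rx":0,"ry":0,"rz":0},{"fingers":-1,"tx":0,"ty":0,"tz":0,"rx":0,"ry":0,"rz":0}]}' >/dev/null; python3 d.py
```

```text
t 18.08 est 0.2604 rad 0.2642 Ftan -5.01 Frad 7.85 Flat -1.01 open 0.124 gr
t 18.25 est 0.2553 rad 0.2642 Ftan -5.27 Frad 8.84 Flat -0.60 open 0.122 gr
t 18.42 est 0.2516 rad 0.2642 Ftan -4.99 Frad 7.46 Flat -0.82 open 0.120 gr
t 18.58 est 0.2482 rad 0.2642 Ftan -2.89 Frad 9.40 Flat -0.74 open 0.123 gr
t 18.75 est 0.2463 rad 0.2642 Ftan -1.25 Frad 7.96 Flat -0.56 open 0.125 gr
t 18.75 est 0.2463 rad 0.2642 Ftan -1.25 Frad 7.96 Flat -0.56 open 0.125 gr
t 18.75 est 0.2463 rad 0.2642 Ftan -1.25 Frad 7.96 Flat -0.56 open 0.125 gr
```

```bash
python3 -m jog '{"steps":[{"fingers":-1,"tx":0,"ty":1.4,"tz":0.3,"rx":0,"ry":0,"rz":0},{"fingers":-1,"tx":0,"ty":0,"tz":0.3,"rx":0,"ry":0,"rz":0},{"fingers":-1,"tx":0,"ty":0,"tz":0,"rx":0,"ry":0,"rz":0}]}' >/dev/null; python3 d.py
python3 -m jog '{"steps":[{"fingers":-0.7,"tx":0,"ty":0,"tz":0,"rx":0,"ry":0,"rz":0},{"fingers":-0.6,"tx":0,"ty":0,"tz":0,"rx":0,"ry":0,"rz":0},{"fingers":-0.4,"tx":0,"ty":0,"tz":0,"rx":0,"ry":0,"rz":0},{"fingers":-0.35,"tx":0,"ty":0,"tz":0,"rx":0,"ry":0,"rz":0},{"fingers":-0.35,"tx":0,"ty":0,"tz":0,"rx":0,"ry":0,"rz":0}]}' ; python3 d.py;python3 -c "
from h import *
go(.262)"
```

```text
t 19.00 est 0.2439 rad 0.2643 Ftan 3.03 Frad 4.27 Flat 1.15 open 0.125 grip
time: 19.42
ee_pos: [0.6807, -0.0373, 0.1047]
eef_rot: [[-0.333, 0.943, -0.002], [0.943, 0.333, -0.0], [0.0, -0.002, -1.0]]
wrist_force: [0.2, 1.3, -0.2]
opening: 0.319
grip_force: 0.0
t 19.42 est 0.2435 rad 0.2632 Ftan -0.36 Frad 0.59 Flat 1.18 open 0.319 gri
19.42 grasp [ 0.6807 -0.0372  0.1234] shift mm [ 0.1  1.5 -5.5] tool y yaw 19.43 f [ 0.22  1.33 -0.21] open 0.319 grip 0.0 r 0.2554
tilt est 0.2435 rad 0.2632 tau [ -0.  -61.5   9.9 -23.1   0.    0.   -0. ] tilt z [-1.8e-03 -4.0e-04 -1.0e+00]
```

Free of the bar with no load. Rise straight up and look.

```bash
python3 -m jog '{"steps":[{"fingers":-0.35,"tx":0,"ty":1,"tz":-10,"rx":0,"ry":0,"rz":0},{"fingers":-0.35,"tx":0,"ty":0,"tz":-20,"rx":0,"ry":0,"rz":0},{"fingers":-0.35,"tx":0,"ty":0,"tz":-30,"rx":0,"ry":0,"rz":0},{"fingers":-0.35,"tx":0,"ty":0,"tz":-35,"rx":0,"ry":0,"rz":0},{"fingers":-0.35,"tx":0,"ty":0,"tz":-35,"rx":0,"ry":0,"rz":0}]}' 
python3 -m jog '{"steps":[{"fingers":-0.35,"tx":0,"ty":10,"tz":-30,"rx":0,"ry":0,"rz":0},{"fingers":-0.35,"tx":0,"ty":10,"tz":-20,"rx":0,"ry":0,"rz":0},{"fingers":-0.35,"tx":0,"ty":0,"tz":0,"rx":0,"ry":0,"rz":0},{"fingers":-0.35,"tx":0,"ty":0,"tz":0,"rx":0,"ry":0,"rz":0}]}'
python3 -c "
from h import *
from bench import robot
import cv2
f=robot.grab_frame('wrist');cv2.imwrite('pics/w4.png',f['frame'][:,:,::-1])
def px(X):
    c=f['R']@X+f['t'];q=c[:2]/c[2];q=q*(1+f['k1']*(q@q));return f['K'][:2,:2]@q+f['K'][:2,2]
by=np.array([-BX[1],BX[0],0])
for a in(0,.14,.262,.384):print(a,[px(bar(a)+by*k).round(0) for k in(-.062,.062)])
"
```

```text
time: 19.83
ee_pos: [0.6819, -0.0367, 0.237]
eef_rot: [[-0.333, 0.943, -0.001], [0.943, 0.333, -0.0], [0.0, -0.001, -1.0]]
wrist_force: [0.6, 0.3, 0.5]
opening: 0.327
grip_force: 0.0
time: 20.17
ee_pos: [0.7021, -0.0297, 0.2872]
eef_rot: [[-0.334, 0.943, 0.003], [0.943, 0.334, 0.0], [-0.001, 0.003, -1.0]]
wrist_force: [-0.7, -0.0, -1.0]
opening: 0.324
grip_force: 0.0
0 [array([310., 249.]), array([309., 140.])]
0.14 [array([306., 262.]), array([305., 143.])]
0.262 [array([299., 275.]), array([296., 145.])]
0.384 [array([285., 290.]), array([280., 148.])]
```

View pics/w4.png

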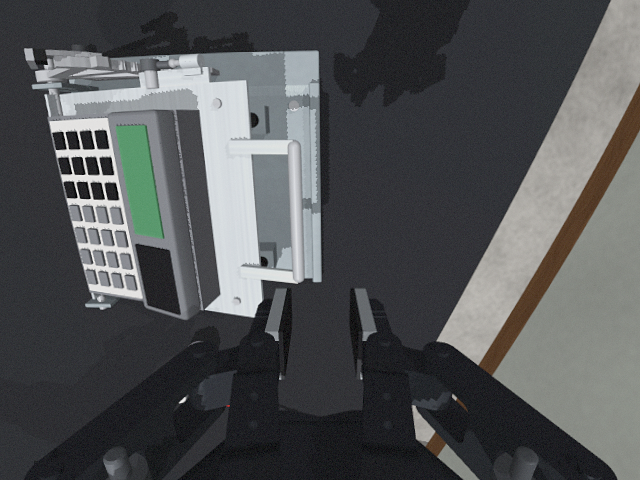

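The bar runs from (294,145) to (298,277), matching the 0.262 prediction of (296,145)–(299,275). The board stands on its second notch and the gripper is clear, so I'm handing in.

```bash
python3 -c "
from bench import robot
print(robot.finish_job())"
```

```text
the job is handed in; nothing more can be done
None
```

The job is handed in with no verdict returned: the board was lifted to the top stop, lowered flat, and raised to its second notch (bar in the last picture matches 0.262 rad); it stands there on its pawl with the gripper clear, and I steered clear of the bottle, beaker and screwdriver.

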